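# Clamp the slide box in the hold-down fixture

## Robot

A 6-joint arm with a two-finger parallel gripper is mounted at the origin on a cart in front of the work surface, level with it; the furniture and walls round the work are solid. World frame = base frame: x ahead of the robot, y to its left, z up, the work surface at z = 0. Lengths are in m, angles in rad, forces in N, time in s.
With the tool pointing down it reaches from about 0.375 to 0.975 m from the base axis. Payload 3.8 kg.
Tool frame: the origin (TCP) lies at the very end of the fingers, on their centre line; the grasp point (between the pads) lies 19 mm behind it; z points along the fingers, y is the line along which they close (so a half turn about z gives the same grasp; the last joint's range is limited). The gripper opens to 88 mm and grips with 3 to 60 N. Pads are 18 mm wide; open, the fingers measure 123 mm over their backs; the gripper's body (75 mm by 187 mm) begins 45 mm behind the grasp point.
Start: joints at [-1.192, 0.264, 1.604, -0, 1.274, -0.037], TCP at [0.273, -0.617, 0.239] pointing down, gripper open.
Joint ranges: [-2.63, 2.63], [-0.94, 2.18], [0.31, 2.57], [-1.31, 4.45], [0, 2.66], [-2.55, 2.55]. Speed limits (rad/s): [2.57, 2.57, 3.14, 3.14, 3.14, 3.14].

## Interface

Orientations are given as a unit quaternion [x, y, z, w].
In Python, from cell import arm, read_camera, search_frame, place_of gives the robot as it stands.
- The arm moves only by the tool arm_command, never from a script. Its argument "moves" is one flat list of numbers, 5 for each row, row after row: the closure, from -1 (fully open) to 1 (shut), so that 0 is half open, then the shift along the tool's x, y, z each as a share of 50 cm, from -1 to 1, then the turn about the tool's z as a share of 360 degrees, from -1 to 1. A call has 1 to 12 rows; each row shifts and turns the commanded pose from where the row before left it, along the tool's axes as they then stand; what a row does not reach is not made up. A row lasts 1/8 s, in which the tool goes at most 62.5 mm and 10.7 degrees, less where a joint would pass 70% of its speed; a pose out of reach is approached as far as the arm can. A call with a number of a shift or a turn outside -1 to 1 is refused whole. A call with a gripper value outside its range is refused whole. The fingers move at their own pace and stop on an object; "newtons" is the grip in N (left out, the last holds). Time passes only in rows, so rows that do not move let the fingers close. It gives the time, the measured TCP pose, the force, the opening and the grip force at its end, in the units of the state.
- arm.observe(): the state, without advancing time (a new reading comes with each control period).
- read_camera(name): name is "scene" or "top" or "wrist"; returns a dict with "color" (480x640x3 uint8, blue, green, red), "K" (3x3 intrinsics, pixels), "dist" ([k1, k2, p1, p2, k3] as OpenCV has them; the pictures are not rectified), "world_from_camera" (4x4, takes a point from camera to world coordinates). Camera axes: x right, y down, z forward; pixel columns grow to the right and rows downward; lengths in m; the calibration is good to about 2 mm. A picture is of the moment at which its call begins. There is no depth.
- arm.hand_in(): hands the job in; it is judged then, once.
Trained networks look in the newest picture that a camera, given by its name, has taken for a name from the list of things; names that differ only in an ending like _2 or _b are one class to them, and where a whole thing is asked for, a point or a joint stands for the part that bears it (a point fixed in the world has none). Each returns a list of dicts, best first, with "score" (0 to 1); they miss things now and then, are a little off and sometimes report something else, mostly with a low value. They report only what shows in the picture. A call takes as long as a camera call. They do not tell look-alikes from the thing itself.
- search_frame(camera, thing): "point" ([x, y, z] in m, in world coordinates, good to about 4 mm: the middle of the surface that is visible of it).
- place_of(camera, thing): "point" ([x, y, z] in m, in world coordinates, good to about 4 mm: a listed point, or the origin of a listed thing).
The state is a dict: "clock": time; "joint_positions": joint angles; "qvel": joint speeds; "tau": joint torques, N m; "tool_pos": TCP position; "orientation": TCP orientation; "contact_force": force on the tool from outside, world axes, zero at the start; "wrist_torque": the same for the moment, N m; "finger_gap": finger opening in m; "grip_force": force on a finger pad.
Only numpy, scipy, OpenCV 4.12 (cv2) and the standard library are available. Lean on these libraries where they do the work, as an engineer would, in place of code of your own. Each camera call takes 0.05 s, during which the arm holds its last target. There are 200 camera calls.

## Task

Put the slide box lid up on the fixture plate with its side flush against both pins, and push its end home against the stop screw, gently but until you feel it press. Then push the clamp handle down, without forcing it, past its over-centre point so that the spindle locks down on the box; let go of everything, and leave the other things on the bench where they are.

Things in the scene. Friction and masses are not known exactly. Their poses are not given: they have to be found in the camera images.
- slide_box: The loose dark blue closed box for microscope slides with a white label on its lid, 33 (its x) x 86 (its y) x 31 mm high, about 0.15 kg; the lid is fixed to it. Origin at the centre of its underside, z up. Either end may go to the end stop.
- fixture: Bare aluminium base plate screwed to the bench, 110 (x) x 240 (y) x 15 mm thick; origin at the centre of its underside, so its top is 15 mm above the origin. The clamp stands on its -y half, the place for the box is on its +y half.
- end_stop: Steel block on the plate between clamp and box, 30 (x) x 12 (y) x 20 mm high; axes as the plate's. Origin on the plate's top at the foot of its +y face. Out of that face, 10 mm above the plate, stands its adjustable stop screw with a 14 mm round head, set anew each time: the head's face lies 6 to 18 mm to +y of the origin. The box's end goes against that head: home is 43 mm beyond it.
- pins: Two upright steel dowel pins on the plate, 10 mm across, 13 mm high, set a few mm differently each time; axes as the plate's. Origin on the plate's top, midway between them, on the line they touch (x = 0): pin centres at x = +5, y = -31 and +31 mm, so 52 mm free between them for a finger. A box that is home has its origin 16.5 mm to -x of that line, its long side along y.
- clamp: Steel hold-down toggle clamp on the plate, axes as the plate's, set a few mm differently each time (up to 1 mm in height). Origin on the plate's top; foot 46 x 80 mm (y -51 to +29), two cheeks 79 mm high. Its arm turns about an axis along x at y = +12, z = 62 mm; open it stands upright (end 145 mm above the origin), closed it lies nearly level along +y, spindle at y = +87 mm.
- clamp_handle (a joint): Handle angle, rad: 0 open (60 degrees above level, leaning to the clamp's -y), grows as it is pushed over and down to -y; 1.04 is the end of travel, level. The arm comes down with it. The spindle meets the box near 0.7; the push needed at the grip peaks near 0.8 (6 to 15 N) and is gone by 0.96 (over-centre); then it pulls itself to 1.04 and stays. Let go earlier, a light spring opens it.
- handle_pivot (a point): Middle of the handle's pivot pin, whose axis runs along the clamp's x; 37 mm to -y of and 70 mm above the clamp's origin.
- handle_end (a point): Point on the handle's centre line 105 mm from the pivot, at the centre of the round end of its black grip. The grip is a round bar 18 mm across, from 36 to 114 mm from the pivot; the bar between it and the pivot is 16 mm wide.
- spindle_foot (a point): Centre of the underside of the clamp spindle's round rubber foot, 16 mm across, 44 mm from the arm's centre line. The foot is sprung, 6 N per mm, and travels up to 10 mm.
- beaker: Small empty glass beaker standing behind the fixture, 49 mm across, 59 mm high; origin at the centre of its underside. Bystander.
- timer: White bench timer standing behind the fixture, 26 x 66 x 60 mm; origin at the centre of its underside. Bystander.
- petri_dish: Closed petri dish, 90 mm across, 15 mm high; origin at the centre of its underside. Bystander.
- pipette: Micropipette lying to the right of the fixture, 238 x 28 x 30 mm; origin below its middle. Bystander.
There are look-alikes about, which are no part of the job. Several things look just like the slide_box: the one meant starts farthest to the robot's left.

How it is judged:
By the outcome, as a careful person would: the job done as asked, in the order asked, and still so for the second after the job is handed in, with the robot touching nothing.
It also fails if it takes over 70 s, if anything falls off the work surface, if the arm or the gripper's body presses on something with over 40 N, if the wrist force passes 120 N, or if a joint passes its speed limit or range.

## Working session

There is one attempt and no reset: what is moved stays moved. The work goes in short steps, Python scripts to look and compute and a tool call to move; the robot and the scene stay as the last step left them, time stands still between calls to the robot, and variables do not carry over. Pictures are saved under pics/ and viewed, at most 10 in all, crops included, and the job is handed in when it is done.

Besides the shell and the picture viewer there is one more tool, called after "Emit:" by a JSON object that holds its "op" and its "data". arm_command: Moves the arm, as the interface text tells. Its arguments: {"type":"object","properties":{"moves":{"type":"array","items":{"type":"number","minimum":-1,"maximum":1}},"newtons":{"type":"number"}},"required":["moves"]}

```bash
mkdir -p pics; ls
python3 - <<'E'
from cell import arm, read_camera, search_frame, place_of
import cv2,numpy as np
s=arm.observe(); print({k:np.round(v,3).tolist() for k,v in s.items()})
for c in("scene","top"):
    r=read_camera(c); cv2.imwrite(f"pics/{c}0.png",r["color"]); print(c,np.round(r["K"],1).tolist(),np.round(r["dist"],3),np.round(r["world_from_camera"],4).tolist())
    for t in["slide_box","fixture","end_stop","pins","clamp","handle_pivot","handle_end","spindle_foot","beaker","timer","petri_dish","pipette"]:
        print(t,[(np.round(d["point"],4).tolist(),round(d["score"],2)) for d in place_of(c,t)])
E
```

```text
pics
{'clock': 0.0, 'joint_positions': [-1.192, 0.265, 1.605, 0.0, 1.274, -0.037], 'qvel': [-0.001, 0.001, -0.001, -0.001, -0.001, -0.0], 'tau': [0.001, -50.211, -35.688, 0.073, 0.03, -0.0], 'tool_pos': [0.272, -0.617, 0.237], 'orientation': [0.978, 0.206, -0.0, -0.001], 'contact_force': [-0.254, -1.006, 0.673], 'wrist_torque': [-0.02, -0.053, -0.049], 'grip_force': 0.0, 'finger_gap': 0.088}
scene [[536.7, 0.0, 315.7], [0.0, 536.7, 242.5], [0.0, 0.0, 1.0]] [-0.061  0.     0.     0.     0.   ] [[-0.798, -0.2719, 0.5379, -0.1034], [-0.6022, 0.3937, -0.6945, 0.7785], [-0.0229, -0.8781, -0.4779, 0.6948], [0.0, 0.0, 0.0, 1.0]]
slide_box [([0.4254, 0.2373, -0.0038], 0.98), ([0.372, 0.118, 0.0021], 0.64), ([0.5068, 0.1267, -0.0026], 0.62)]
fixture [([0.4856, -0.0719, -0.0033], 0.9), ([0.506, -0.0171, 0.0166], 0.66), ([0.4287, 0.237, -0.0052], 0.25)]
end_stop [([0.4823, -0.075, 0.0134], 0.5)]
pins [([0.4964, -0.1691, 0.0829], 0.73), ([0.5045, -0.0205, 0.0156], 0.42)]
clamp [([0.496, -0.1306, 0.0154], 0.78), ([0.4879, -0.0722, -0.0047], 0.48)]
handle_pivot [([0.4963, -0.164, 0.0858], 0.87)]
h
[... 806 characters left out ...]
003], 0.84), ([0.4254, 0.241, 0.0022], 0.59)]
fixture [([0.4895, -0.0725, 0.0013], 0.76), ([0.4941, -0.3799, 0.005], 0.59), ([0.65, 0.0084, 0.0003], 0.41)]
end_stop [([0.485, -0.0744, 0.0192], 0.37)]
pins [([0.502, -0.0212, 0.0173], 0.4)]
clamp [([0.4944, -0.1262, 0.0161], 0.64), ([0.4989, -0.2201, 0.176], 0.46)]
handle_pivot [([0.495, -0.1674, 0.0854], 0.87), ([0.4254, 0.2402, 0.0017], 0.37)]
handle_end [([0.501, -0.2191, 0.1788], 0.77)]
spindle_foot []
beaker [([0.6482, 0.0037, 0.0038], 0.52)]
timer []
petri_dish [([0.6474, 0.1415, 0.0005], 0.8), ([0.6332, -0.1162, -0.003], 0.32)]
pipette [([0.4905, -0.3788, 0.006], 0.76), ([0.4269, 0.2401, -0.0006], 0.7), ([0.6536, 0.0055, 0.0024], 0.38)]
```

View pics/scene0.png

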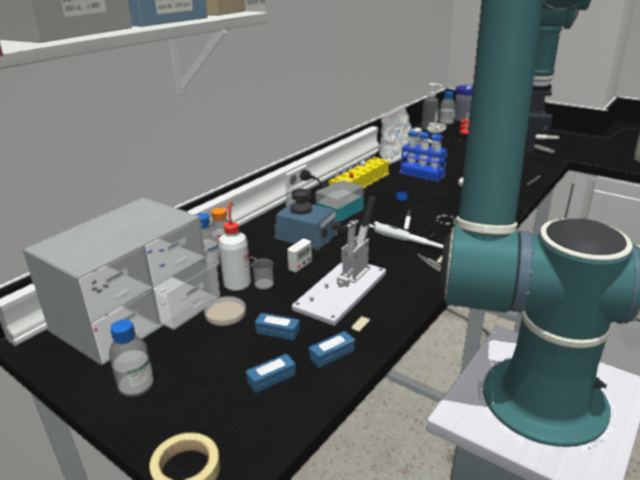

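View pics/top0.png

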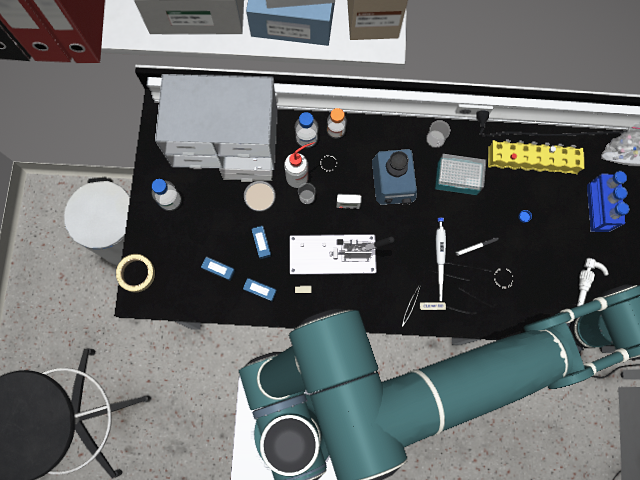

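The scene shows three blue boxes; the leftmost one is mine (scene pixel 271,372; top pixel 217,268). The fixture is at top (333,255), with its clamp open and its pins at the rear. Next I measure the yaws.

```bash
cat > h.py <<'E'
from cell import arm, read_camera, search_frame, place_of
import cv2,numpy as np
def unproj(r,uv,z):
    uv=np.asarray(uv,float).reshape(-1,1,2)
    p=cv2.undistortPoints(uv,r["K"],np.asarray(r["dist"])).reshape(-1,2)
    T=np.asarray(r["world_from_camera"]); d=np.c_[p,np.ones(len(p))]@T[:3,:3].T
    o=T[:3,3]; return o+d*((z-o[2])/d[:,2])[:,None]
def proj(r,P):
    T=np.linalg.inv(r["world_from_camera"])
    return cv2.projectPoints(np.asarray(P,float).reshape(-1,1,3),cv2.Rodrigues(T[:3,:3])[0],T[:3,3],r["K"],np.asarray(r["dist"]))[0].reshape(-1,2)
def rect(r,mask,z,near,ksz=3):
    """largest blob's min-area rect near a world point, on plane z: centre, sizes, yaw of long side"""
    c0=proj(r,[near])[0]; best=None
    for c in cv2.findContours(mask,cv2.RETR_EXTERNAL,cv2.CHAIN_APPROX_NONE)[0]:
        if cv2.contourArea(c)<30 or cv2.pointPolygonTest(c,tuple(map(float,c0)),True)<-15: continue
        if best is None or len(c)>len(best): best=c
    w=unproj(r,best,z)[:,:2]*1000
    (cx,cy),(a,b),_=rr=cv2.minAreaRect(w.astype(np.float32)); q=cv2.boxPoints(rr)
    e=max((q[1]-q[0],q[2]-q[1]),key=np.linalg.norm)
    return np.round([cx,cy,max(a,b),min(a,b)],1),round(float(np.degrees(np.arctan2(e[1],e[0]))%180),2)
def yaw():
    x,y,_,_=arm.observe()["orientation"]; return 2*np.arctan2(y,x)
def goto(xyz,yawt=None):
    s=arm.observe(); p=np.array(s["tool_pos"]); ps=yaw(); d=np.asarray(xyz)-p
    sh=[d[0]*np.cos(ps)+d[1]*np.sin(ps), d[0]*np.sin(ps)-d[1]*np.cos(ps), -d[2]]
    t=0 if yawt is None else -((yawt-ps+np.pi/2)%np.pi-np.pi/2)/(2*np.pi)
    print("at",np.round(p,4),"yaw",round(np.degrees(ps),2),"shift shares",np.round(np.array(sh)/.5,4),"turn",round(t,4),"F",np.round(s["contact_force"],1),"gap",round(s["finger_gap"],4),"t",round(s["clock"],2))
E
python3 - <<'E'
from h import *
r=read_camera("top"); hsv=cv2.cvtColor(r["color"],cv2.COLOR_BGR2HSV)
white=cv2.inRange(hsv,(0,0,150),(179,60,255)); blue=cv2.inRange(hsv,(95,60,40),(125,255,255))
for n in((.425,.24),(.51,.128),(.372,.118)):
    print("label",rect(r,white,.031,(*n,.031)),"blue|label",rect(r,blue|white,.031,(*n,.031)))
print("plate",rect(r,white,.015,(.488,-.03,.015)))
goto((.40,.235,.24));
E
```

```text
label (array([425.1, 239.5,  51.4,  19. ]), 69.43) blue|label (array([424.4, 237.9,  90.5,  36.2]), 70.16)
label (array([507.2, 125.6,  50.9,  19.6]), 19.08) blue|label (array([505.5, 124.9,  92.5,  35. ]), 19.19)
label (array([373.4, 119.1,  51.4,  18.7]), 70.73) blue|label (array([373.2, 118.7,  88.7,  36.3]), 70.81)
plate (array([485.7, -75.8, 237.4, 108.3]), 93.37)
at [ 0.2726 -0.6175  0.2387] yaw 23.82 shift shares [ 0.9217 -1.4568 -0.0026] turn 0 F [ 0.2 -0.3 -0. ] gap 0.088 t 1.35
```

Emit:
{"op": "arm_command", "data": {"moves": [-1, 0.06, -0.0825, -0.017, 0, -1, 0.06, -0.0825, -0.017, 0, -1, 0.06, -0.0825, -0.017, 0, -1, 0.06, -0.0825, -0.017, 0, -1, 0.06, -0.0825, -0.017, 0, -1, 0.06, -0.0825, -0.017, 0, -1, 0.06, -0.0825, -0.017, 0, -1, 0.06, -0.0825, -0.017, 0, -1, 0.06, -0.0825, -0.017, 0, -1, 0.06, -0.0825, -0.017, 0, -1, 0.06, -0.0825, -0.017, 0, -1, 0.06, -0.0825, -0.017, 0]}}

```text
clock: 2.85
tool_pos: [0.4021, -0.0176, 0.3414]
orientation: [0.978, 0.206, 0.001, 0.0]
contact_force: [0.5, -0.0, 0.6]
finger_gap: 0.0882
grip_force: 0.0
```

Emit:
{"op": "arm_command", "data": {"moves": [-1, 0, 0, 0, -0.0278, -1, 0, 0, 0, -0.0278, -1, 0, 0, 0, -0.0278, -1, 0, 0, 0, -0.0278, -1, 0, 0, 0, -0.0278, -1, 0, 0, 0, -0.0278, -1, 0, 0, 0, -0.0265, -1, 0, 0, 0, 0, -1, 0, 0, 0, 0]}}

```text
clock: 3.98
tool_pos: [0.402, -0.0192, 0.3408]
orientation: [0.687, 0.727, 0.0, 0.0]
contact_force: [-0.1, -0.1, -0.6]
finger_gap: 0.0878
grip_force: 0.0
```

Run:
```python
from h import *
goto((.425,.24,.20),np.radians(70))
r=read_camera("wrist"); cv2.imwrite("pics/w1.png",r["color"]); print(np.round(r["world_from_camera"],3).tolist(),np.round(r["K"],0).tolist())
for t in["slide_box","fixture","end_stop","pins","clamp","handle_pivot","handle_end","spindle_foot"]:
    print(t,[(np.round(d["point"],4).tolist(),round(d["score"],2)) for d in place_of("wrist",t)])
```

```text
at [ 0.402  -0.0192  0.3408] yaw 93.26 shift shares [0.515  0.0753 0.2816] turn 0.0646 F [-0.1 -0.1 -0.6] gap 0.0878 t 3.98
[[0.998, 0.055, 0.015, 0.397], [0.057, -0.959, -0.279, 0.053], [-0.001, 0.28, -0.96, 0.487], [0.0, 0.0, 0.0, 1.0]] [[410.0, 0.0, 327.0], [0.0, 410.0, 244.0], [0.0, 0.0, 1.0]]
slide_box [([0.5101, 0.1246, 0.0027], 0.9), ([0.3731, 0.1211, 0.0034], 0.86)]
fixture [([0.4943, -0.379, 0.0006], 0.7), ([0.4915, -0.0722, -0.0015], 0.69)]
end_stop [([0.4848, -0.0776, 0.0142], 0.77)]
pins []
clamp [([0.4944, -0.1244, 0.0177], 0.8)]
handle_pivot [([0.4997, -0.1639, 0.0861], 0.82), ([0.4917, -0.3814, -0.0007], 0.25)]
handle_end [([0.4999, -0.2192, 0.1771], 0.94), ([0.6476, 0.1428, -0.0024], 0.53)]
spindle_foot [([0.4918, -0.0805, 0.1586], 0.76), ([0.486, -0.0786, 0.0143], 0.23)]
```

View pics/w1.png

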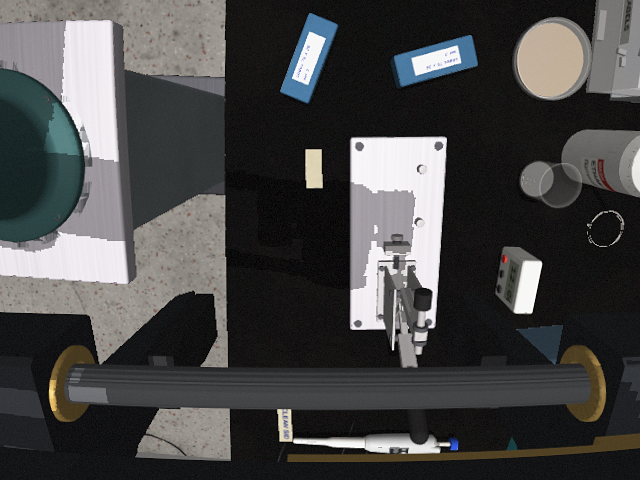

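The wrist picture shows the plate (350..447 across, 138..329 down), the pins at about (422,169) and (420,222), and the stop with its screw at (397,243). I zoom in to refine these.

Run:
```python
import cv2
i=cv2.imread("pics/w1.png")[130:275,345:455]
cv2.imwrite("pics/w1c.png",cv2.resize(i,None,fx=4,fy=4,interpolation=cv2.INTER_CUBIC))
```

```text
(no output)
```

View pics/w1c.png

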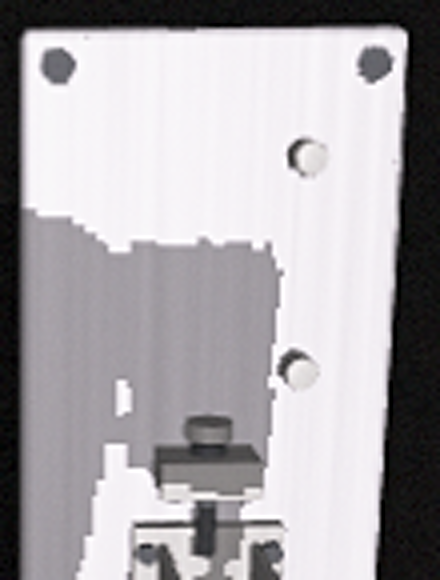

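Run:
```python
from h import *
r=read_camera("wrist")
f=lambda c,z:unproj(r,np.array(c)/4+[345,130],z)*1000
P=f([(312,158),(302,371)],28); 
P=unproj(r,np.array([(312,158),(302,371)])/4+[345,130],.028); print("pins",P.round(4), "ang",np.degrees(np.arctan2(*(P[0]-P[1])[:2][::-1])),np.linalg.norm(P[0]-P[1]))
C=unproj(r,np.array([(22,30),(407,28),(20,440),(384,525)])/4+[345,130],.015); print(C.round(4))
print("L",np.degrees(np.arctan2(*(C[0]-C[2])[:2][::-1])),"R",np.degrees(np.arctan2(*(C[1]-C[3])[:2][::-1])),"T",np.degrees(np.arctan2(*(C[1]-C[0])[:2][::-1])))
print("head",unproj(r,np.array([(210,417)])/4+[345,130],.019).round(4))
i=r["color"]; hsv=cv2.cvtColor(i,cv2.COLOR_BGR2HSV)
w=cv2.inRange(i,(90,90,90),(255,255,255)); print(rect(r,w,.015,(.485,0,.015)))
```

```text
pins [[ 0.5065  0.0112  0.028 ]
 [ 0.5109 -0.0497  0.028 ]] ang 94.14370487299723 0.06104661922361391
[[ 0.4239  0.0404  0.015 ]
 [ 0.5324  0.0483  0.015 ]
 [ 0.4321 -0.0788  0.015 ]
 [ 0.5453 -0.099   0.015 ]]
L 93.9419732302647 R 95.01116088908283 T 4.150257133145899
head [[ 0.4874 -0.0673  0.019 ]]
(array([ 488.7, -103.2,  296.8,  109.7]), 94.15)
```

Emit:
{"op": "arm_command", "data": {"moves": [-1, 0.0858, 0.0126, 0.047, 0, -1, 0.0858, 0.0126, 0.047, 0, -1, 0.0858, 0.0126, 0.047, 0, -1, 0.0858, 0.0126, 0.047, 0, -1, 0.0858, 0.0126, 0.047, 0, -1, 0.0858, 0.0126, 0.047, 0, -1, 0, 0, 0, 0.0216, -1, 0, 0, 0, 0.0215, -1, 0, 0, 0, 0.0215, -1, 0, 0, 0, 0, -1, 0, 0, 0, 0]}}

```text
clock: 5.85
tool_pos: [0.4245, 0.2399, 0.1997]
orientation: [0.818, 0.576, -0.0, -0.0]
contact_force: [-0.7, -0.3, 0.3]
finger_gap: 0.0881
grip_force: 0.0
```

Run:
```python
from h import *
r=read_camera("wrist"); cv2.imwrite("pics/w2.png",r["color"]); hsv=cv2.cvtColor(r["color"],cv2.COLOR_BGR2HSV)
white=cv2.inRange(hsv,(0,0,150),(179,60,255)); blue=cv2.inRange(hsv,(95,60,40),(125,255,255))
print("label",rect(r,white,.031,(.425,.24,.031)),"all",rect(r,blue|white,.031,(.425,.24,.031)))
goto((.425,.24,.008),np.radians(70))
```

```text
label (array([425.3, 239.9,  50. ,  18.8]), 69.89) all (array([425.7, 241.2,  87. ,  33.4]), 69.97)
at [0.4245 0.2399 0.1997] yaw 70.25 shift shares [0.0005 0.0009 0.3835] turn 0.0007 F [ 0.4  0.  -1.1] gap 0.0878 t 5.9
```

View pics/w2.png

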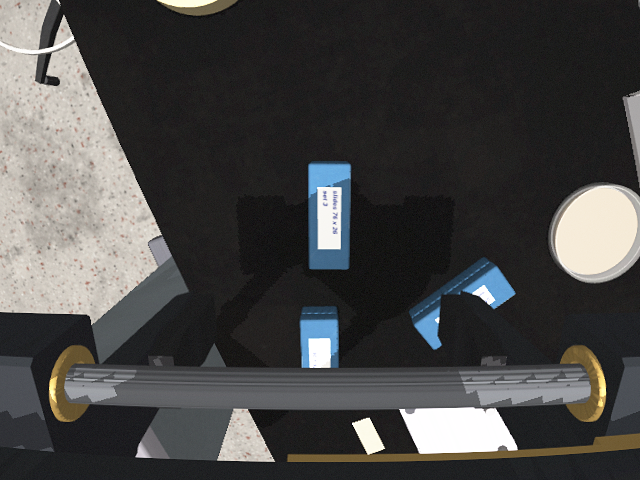

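Emit:
{"op": "arm_command", "data": {"moves": [-1, 0.001, 0, 0.06, 0, -1, 0, 0, 0.06, 0, -1, 0, 0, 0.06, 0, -1, 0, 0, 0.06, 0, -1, 0, 0, 0.06, 0, -1, 0, 0, 0.05, 0, -1, 0, 0, 0.039, 0, -1, 0, 0, 0, 0, 1, 0, 0, 0, 0, 1, 0, 0, 0, 0, 1, 0, 0, 0, 0, 1, 0, 0, 0, 0], "newtons": 15}}

```text
clock: 7.4
tool_pos: [0.425, 0.2406, 0.0057]
orientation: [0.818, 0.575, 0.0, 0.0]
contact_force: [-1.2, 0.7, 0.3]
finger_gap: 0.05
grip_force: 0.0
```

Emit:
{"op": "arm_command", "data": {"moves": [1, 0, 0, 0, 0, 1, 0, 0, 0, 0, 1, 0, 0, 0, 0, 1, 0, 0, 0, 0]}}

```text
clock: 7.9
tool_pos: [0.4248, 0.2404, 0.0053]
orientation: [0.818, 0.575, 0.0, 0.0]
contact_force: [0.1, 0.4, 1.6]
finger_gap: 0.033
grip_force: 15.0
```

Emit:
{"op": "arm_command", "data": {"moves": [1, 0, 0, -0.03, 0, 1, 0, 0, -0.06, 0, 1, 0, 0, -0.08, 0, 1, 0, 0, -0.06, 0, 1, 0, 0, 0, -0.0222, 1, 0, 0, 0, -0.0221, 1, 0, 0, 0, -0.0221, 1, 0, 0, 0, 0]}}

```text
clock: 8.9
tool_pos: [0.4245, 0.2404, 0.1208]
orientation: [0.682, 0.731, 0.0, 0.0]
contact_force: [0.2, 0.2, -1.6]
finger_gap: 0.0329
grip_force: 15.0
```

Emit:
{"op": "arm_command", "data": {"moves": [1, -0.04, 0.006, 0, 0, 1, -0.08, 0.0112, 0, 0, 1, -0.09, 0.0128, 0, 0, 1, -0.09, 0.0128, 0, 0, 1, -0.09, 0.0128, 0, 0, 1, -0.0774, 0.011, 0, 0, 1, -0.05, 0.0066, 0, 0, 1, 0, 0, 0, 0, 1, 0, 0, 0, 0]}}

```text
clock: 10.02
tool_pos: [0.4791, -0.0146, 0.1203]
orientation: [0.682, 0.731, 0.0, -0.0]
contact_force: [-0.2, 1.0, -2.0]
finger_gap: 0.0328
grip_force: 15.0
```

Run:
```python
from h import *
goto((.4798,-.015,.024),np.radians(94.1))
r=read_camera("wrist"); cv2.imwrite("pics/w3.png",r["color"])
for t in["pins","end_stop","slide_box"]:
  for c in("wrist","top","scene"):
    if c!="wrist": read_camera(c)
    print(t,c,[(np.round(d["point"],4).tolist(),round(d["score"],2)) for d in place_of(c,t)])
```

```text
at [ 0.4791 -0.0146  0.1203] yaw 93.97 shift shares [-0.0009  0.0012  0.1925] turn -0.0004 F [-0.2  1.  -2. ] gap 0.0328 t 10.03
pins wrist []
pins top []
pins scene [([0.5055, -0.0198, 0.0154], 0.4)]
end_stop wrist [([0.6446, 0.1467, -0.0025], 0.19)]
end_stop top [([0.4889, -0.0758, 0.0183], 0.38)]
end_stop scene [([0.4797, -0.0753, 0.0151], 0.59)]
slide_box wrist [([0.377, 0.1228, 0.0013], 0.92), ([0.5113, 0.1274, -0.0016], 0.7), ([0.4779, -0.0161, 0.1135], 0.66)]
slide_box top [([0.5108, 0.1269, -0.0002], 0.85), ([0.3745, 0.1219, 0.0015], 0.83)]
slide_box scene [([0.4787, -0.0169, 0.1101], 0.93), ([0.3715, 0.1224, 0.0011], 0.74), ([0.5084, 0.129, -0.0006], 0.69)]
```

View pics/w3.png

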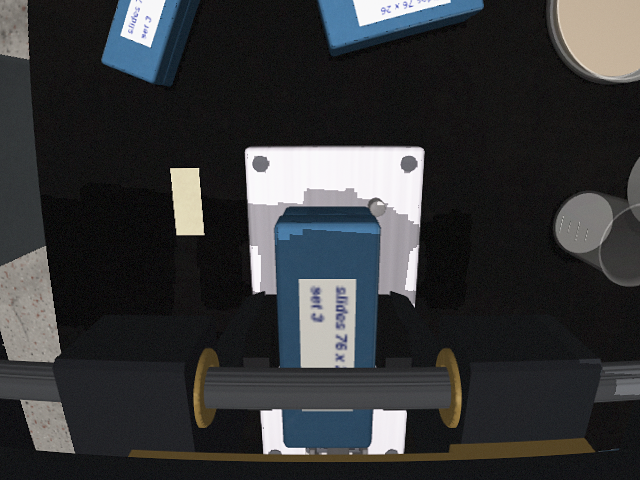

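Emit:
{"op": "arm_command", "data": {"moves": [1, 0, 0, 0.04, 0, 1, 0, 0, 0.06, 0, 1, 0, 0, 0.05, 0, 1, 0, 0, 0.03, 0, 1, 0, 0, 0.01, 0, 1, 0, 0, 0, 0, 1, 0, 0, 0, 0]}}

```text
clock: 11.7
tool_pos: [0.4804, -0.0151, 0.0262]
orientation: [0.682, 0.732, 0.001, 0.001]
contact_force: [-0.0, 0.2, -1.6]
finger_gap: 0.0329
grip_force: 15.0
```

Emit:
{"op": "arm_command", "data": {"moves": [1, 0, 0, 0.002, 0, 1, 0, 0, 0.002, 0, 1, 0, 0, 0, 0, 1, 0, 0, 0, 0]}}

```text
clock: 12.2
tool_pos: [0.4794, -0.015, 0.0232]
orientation: [0.682, 0.732, -0.0, -0.0]
contact_force: [-0.7, 0.2, -1.8]
finger_gap: 0.0329
grip_force: 15.0
```

Emit:
{"op": "arm_command", "data": {"moves": [1, 0, 0, 0.002, 0, 1, 0, 0, 0.002, 0, 1, 0, 0, 0, 0, 1, 0, 0, 0, 0]}}

```text
clock: 12.7
tool_pos: [0.4794, -0.015, 0.0212]
orientation: [0.682, 0.732, -0.0, -0.0]
contact_force: [-0.4, 0.4, -1.4]
finger_gap: 0.0331
grip_force: 15.0
```

Emit:
{"op": "arm_command", "data": {"moves": [1, 0, 0, 0.002, 0, 1, 0, 0, 0, 0, 1, 0, 0, 0, 0]}}

```text
clock: 13.08
tool_pos: [0.4796, -0.0151, 0.0203]
orientation: [0.682, 0.732, 0.0, 0.0]
contact_force: [-0.5, -0.4, 0.1]
finger_gap: 0.0327
grip_force: 15.0
```

Emit:
{"op": "arm_command", "data": {"moves": [1, 0, 0.003, 0, 0, 1, 0, 0.003, 0, 0, 1, 0, 0.003, 0, 0, 1, 0, 0, 0, 0, 1, 0, 0, 0, 0]}}

```text
clock: 13.7
tool_pos: [0.4832, -0.0148, 0.0203]
orientation: [0.682, 0.732, -0.001, -0.001]
contact_force: [-4.6, 0.2, 5.6]
finger_gap: 0.0329
grip_force: 15.0
```

Emit:
{"op": "arm_command", "data": {"moves": [1, 0, 0.002, 0, 0, 1, 0, 0.002, 0, 0, 1, 0, 0, 0, 0, 1, 0, 0, 0, 0]}}

```text
clock: 14.2
tool_pos: [0.4846, -0.0146, 0.0203]
orientation: [0.682, 0.732, -0.001, -0.001]
contact_force: [-7.5, -1.8, 8.3]
finger_gap: 0.0327
grip_force: 15.0
```

Emit:
{"op": "arm_command", "data": {"moves": [1, 0, 0, -0.001, 0, 1, 0, 0, 0, 0, 1, 0, 0, 0, 0]}}

```text
clock: 14.58
tool_pos: [0.4862, -0.0146, 0.0206]
orientation: [0.682, 0.732, 0.0, 0.0]
contact_force: [-0.1, 0.4, -1.0]
finger_gap: 0.0331
grip_force: 15.0
```

Emit:
{"op": "arm_command", "data": {"moves": [1, 0, 0, -0.001, 0, 1, 0, 0, 0, 0, 1, 0, 0, 0, 0]}}

```text
clock: 14.95
tool_pos: [0.486, -0.0146, 0.0212]
orientation: [0.682, 0.732, 0.0, 0.0]
contact_force: [0.3, 0.3, -1.0]
finger_gap: 0.0329
grip_force: 15.0
```

Emit:
{"op": "arm_command", "data": {"moves": [1, 0, 0.002, 0, 0, 1, 0, 0, 0, 0, 1, 0, 0, 0, 0]}}

```text
clock: 15.32
tool_pos: [0.487, -0.0145, 0.0212]
orientation: [0.682, 0.732, 0.0, 0.0]
contact_force: [0.0, 0.8, -1.1]
finger_gap: 0.0325
grip_force: 15.0
```

Emit:
{"op": "arm_command", "data": {"moves": [1, 0, 0.002, 0, 0, 1, 0, 0, 0, 0, 1, 0, 0, 0, 0]}}

```text
clock: 15.7
tool_pos: [0.4875, -0.0145, 0.0211]
orientation: [0.682, 0.732, -0.0, -0.0]
contact_force: [-1.3, -0.5, 0.2]
finger_gap: 0.0326
grip_force: 15.0
```

Emit:
{"op": "arm_command", "data": {"moves": [1, 0, -0.001, 0, 0, 1, -0.005, 0, 0, 0, 1, -0.005, 0, 0, 0, 1, -0.004, 0, 0, 0, 1, 0, 0, 0, 0, 1, 0, 0, 0, 0]}}

```text
clock: 16.45
tool_pos: [0.4879, -0.0216, 0.0212]
orientation: [0.682, 0.732, -0.0, 0.0]
contact_force: [0.0, -1.3, -0.9]
finger_gap: 0.0328
grip_force: 15.0
```

Emit:
{"op": "arm_command", "data": {"moves": [1, -0.002, 0, 0, 0, 1, -0.002, 0, 0, 0, 1, 0, 0, 0, 0, 1, 0, 0, 0, 0]}}

```text
clock: 16.95
tool_pos: [0.4881, -0.0234, 0.0212]
orientation: [0.682, 0.732, 0.0, -0.0]
contact_force: [-0.3, -0.3, -1.0]
finger_gap: 0.0329
grip_force: 15.0
```

Emit:
{"op": "arm_command", "data": {"moves": [1, -0.002, 0, 0, 0, 1, 0, 0, 0, 0, 1, 0, 0, 0, 0]}}

```text
clock: 17.32
tool_pos: [0.4881, -0.0234, 0.0212]
orientation: [0.682, 0.732, 0.001, -0.001]
contact_force: [-0.2, 6.5, -0.5]
finger_gap: 0.0328
grip_force: 15.0
```

Emit:
{"op": "arm_command", "data": {"moves": [1, -0.002, 0, 0, 0, 1, 0, 0, 0, 0, 1, 0, 0, 0, 0]}}

```text
clock: 17.7
tool_pos: [0.4881, -0.0234, 0.0213]
orientation: [0.682, 0.731, 0.001, -0.001]
contact_force: [-0.5, 10.4, 0.1]
finger_gap: 0.0326
grip_force: 15.0
```

Emit:
{"op": "arm_command", "data": {"moves": [1, 0.002, 0.002, 0, 0, 1, 0, 0.002, 0, 0, 1, 0, 0, 0, 0, 1, 0, 0, 0, 0]}}

```text
clock: 18.2
tool_pos: [0.4882, -0.0234, 0.021]
orientation: [0.682, 0.732, -0.001, -0.002]
contact_force: [-4.9, 4.5, 4.0]
finger_gap: 0.033
grip_force: 15.0
```

Emit:
{"op": "arm_command", "data": {"moves": [1, 0, 0.002, 0, 0, 1, 0, 0, 0, 0, 1, 0, 0, 0, 0]}}

```text
clock: 18.58
tool_pos: [0.4882, -0.0234, 0.0209]
orientation: [0.682, 0.732, -0.002, -0.003]
contact_force: [-8.1, 3.5, 7.0]
finger_gap: 0.0332
grip_force: 15.0
```

Emit:
{"op": "arm_command", "data": {"moves": [1, 0, -0.003, 0, 0, 1, 0, 0, 0.0015, 0, 1, 0, 0, 0, 0, 1, 0, 0, 0, 0]}}

```text
clock: 19.08
tool_pos: [0.4882, -0.0234, 0.0206]
orientation: [0.682, 0.732, -0.0, -0.002]
contact_force: [-4.6, 5.6, 5.7]
finger_gap: 0.0327
grip_force: 15.0
```

Emit:
{"op": "arm_command", "data": {"moves": [-0.1, 0, 0, 0, 0, -0.1, 0, 0, 0, 0, -0.1, 0, 0, 0, 0, -0.1, 0, 0, 0, 0, -0.1, 0, 0, 0, 0]}}

```text
clock: 19.7
tool_pos: [0.4897, -0.0244, 0.0205]
orientation: [0.682, 0.732, 0.0, 0.0]
contact_force: [0.6, 0.1, 1.0]
finger_gap: 0.0485
grip_force: 0.0
```

Emit:
{"op": "arm_command", "data": {"moves": [-0.1, 0, 0.005, -0.008, 0, -0.1, 0, 0.005, 0, 0, -0.1, 0, 0.002, 0, 0, -0.1, 0, 0.002, 0, 0, -0.1, 0, 0, 0, 0, -0.1, 0, 0, 0, 0]}}

```text
clock: 20.45
tool_pos: [0.4959, -0.0239, 0.0242]
orientation: [0.682, 0.732, -0.0, -0.001]
contact_force: [-3.4, -1.0, 2.3]
finger_gap: 0.0486
grip_force: 1.6
```

Emit:
{"op": "arm_command", "data": {"moves": [-0.1, 0, 0.002, 0, 0, -0.1, 0, 0, 0, 0, -0.1, 0, 0, 0, 0]}}

```text
clock: 20.82
tool_pos: [0.4959, -0.0238, 0.0242]
orientation: [0.682, 0.732, -0.001, -0.001]
contact_force: [-6.6, -0.8, 4.9]
finger_gap: 0.0487
grip_force: 3.2
```

Run:
```python
from h import *
goto((.488,-.0234,.1),np.radians(94.1)); print(arm.observe()["wrist_torque"])
```

```text
at [ 0.4959 -0.0238  0.0242] yaw 94.07 shift shares [ 0.002  -0.0157 -0.1517] turn -0.0001 F [-6.6 -0.8  4.9] gap 0.0487 t 20.82
[-0.21887699  0.9746896   0.03135433]
```

Emit:
{"op": "arm_command", "data": {"moves": [-0.1, 0, -0.018, 0, 0, -0.1, 0, 0, -0.04, 0, -0.1, 0, 0, -0.06, 0, 1, 0.062, 0, 0, 0, 1, 0.062, 0, 0, 0, 1, 0.006, 0, 0, 0, 1, 0, 0, 0.04, 0, 1, 0, 0, 0.04, 0, 1, 0, 0, 0.026, 0, 1, 0, 0, 0, 0, 1, 0, 0, 0, 0], "newtons": 10}}

```text
clock: 22.2
tool_pos: [0.4846, 0.0402, 0.0219]
orientation: [0.682, 0.732, 0.0, 0.0]
contact_force: [-0.0, -0.7, 0.0]
finger_gap: 0.0006
grip_force: 0.0
```

Run:
```python
from h import *
goto((.484,.03,.021),np.radians(94.1))
r=read_camera("wrist"); cv2.imwrite("pics/w4.png",r["color"])
```

```text
at [0.4846 0.0402 0.0219] yaw 94.05 shift shares [-0.0203 -0.0027  0.0018] turn -0.0001 F [-0.  -0.7  0. ] gap 0.0006 t 22.2
```

View pics/w4.png

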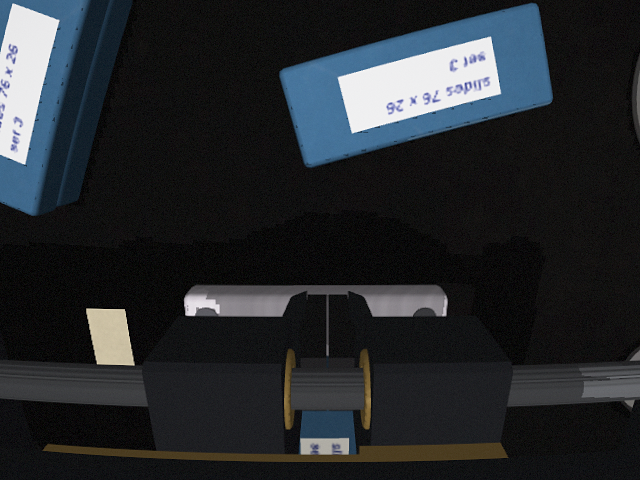

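The closed fingers stand beyond the box's +y end (fingers at 327,320; box at 328,430), clear of it and of the neighbouring boxes. Next is the gentle end push.

Emit:
{"op": "arm_command", "data": {"moves": [1, -0.008, 0, 0, 0, 1, -0.008, 0, 0, 0, 1, -0.003, 0, 0, 0, 1, -0.002, 0, 0, 0, 1, 0, 0, 0, 0, 1, 0, 0, 0, 0]}}

```text
clock: 23.0
tool_pos: [0.4849, 0.0304, 0.0217]
orientation: [0.682, 0.732, 0.0, -0.0]
contact_force: [-1.0, 4.5, 1.9]
finger_gap: 0.0004
grip_force: 2.2
```

Emit:
{"op": "arm_command", "data": {"moves": [1, -0.0015, 0, 0, 0, 1, -0.0015, 0, 0, 0, 1, 0, 0, 0, 0, 1, 0, 0, 0, 0]}}

```text
clock: 23.5
tool_pos: [0.4849, 0.0303, 0.0217]
orientation: [0.682, 0.731, 0.001, -0.001]
contact_force: [-1.3, 10.6, 3.4]
finger_gap: 0.0005
grip_force: 5.7
```

Emit:
{"op": "arm_command", "data": {"moves": [1, 0.02, 0, 0, 0, 1, 0, 0, -0.06, 0, 1, 0, 0, -0.1, 0, 1, 0, 0, -0.12, 0, 1, 0, 0, -0.12, 0, 1, 0, 0, -0.08, 0, 1, -0.06, 0, 0, 0, 1, -0.11, -0.001, 0, 0, 1, -0.11, -0.001, 0, 0, 1, -0.11, -0.001, 0, 0, 1, -0.06, 0, 0, 0, 1, 0, 0, 0, 0]}}

```text
clock: 25.0
tool_pos: [0.4981, -0.1882, 0.2608]
orientation: [0.683, 0.731, -0.001, -0.0]
contact_force: [-1.2, 0.8, -0.3]
finger_gap: 0.0001
grip_force: 0.0
```

Run:
```python
from h import *
goto((.4988,-.1877,.177),np.radians(94.1))
for c in("wrist","top","scene"):
    r=read_camera(c); cv2.imwrite(f"pics/{c}5.png",r["color"])
    for t in("slide_box","handle_pivot","handle_end"):
        print(c,t,[(np.round(d["point"],4).tolist(),round(d["score"],2)) for d in place_of(c,t)][:3])
i=cv2.imread("pics/scene5.png")[180:380,220:460]; cv2.imwrite("pics/s5c.png",cv2.resize(i,None,fx=3,fy=3,interpolation=cv2.INTER_CUBIC))
s=95;pv=None
for th in np.r_[0,np.arange(.1,1.05,.1),1.04]:
    p=np.pi/3-th; c=np.array([s*np.cos(p)-9*np.sin(p),s*np.sin(p)+9*np.cos(p)])
    if pv is not None: print(round(th,2),c.round(1),"dx",round(-(c-pv)[0]/500,4),"dz",round(-(c-pv)[1]/500,4))
    pv=c
```

```text
at [ 0.4981 -0.1882  0.2608] yaw 93.86 shift shares [0.0008 0.0014 0.1676] turn -0.0007 F [-1.2  0.8 -0.3] gap 0.0001 t 25.0
wrist slide_box [([0.487, -0.025, 0.0166], 0.97)]
wrist handle_pivot []
wrist handle_end [([0.5014, -0.2202, 0.1761], 0.96), ([0.6521, 0.0105, -0.004], 0.74)]
top slide_box [([0.376, 0.1211, 0.0042], 0.89), ([0.5115, 0.1284, -0.0017], 0.76), ([0.4908, -0.0243, 0.0155], 0.63)]
top handle_pivot [([0.4904, -0.0729, -0.0011], 0.71), ([0.4989, -0.1683, 0.0829], 0.55)]
top handle_end [([0.4999, -0.2224, 0.1795], 0.44)]
scene slide_box [([0.3733, 0.1209, 0.0031], 0.91), ([0.5079, 0.1278, -0.0016], 0.69), ([0.4883, -0.0247, 0.0156], 0.67)]
scene handle_pivot [([0.497, -0.1672, 0.0825], 0.61)]
scene handle_end [([0.4977, -0.2173, 0.1809], 0.85)]
0.1 [48.2 82.4] dx -0.0169 dz 0.0088
0.2 [56.2 77.2] dx -0.016 dz 0.0104
0.3 [63.6 71.2] dx -0.0148 dz 0.012
0.4 [70.4 64.5] dx -0.0136 dz 0.0134
0.5 [76.4 57.1] dx -0.0122 dz 0.0147
0.6 [81.8 49.2] dx -0.0106 dz 0.0158
0.7 [86.3 40.8] dx -0.009 dz 0.0168
0.8 [89.9 32. ] dx -0.0073 dz 0.0176
0.9 [92.7 22.8] dx -0.0055 dz 0.0183
1.0 [94.5 13.5] dx -0.0036 dz 0.0187
1.04 [94.9  9.7] dx -0.0009 dz 0.0076
```

View pics/s5c.png

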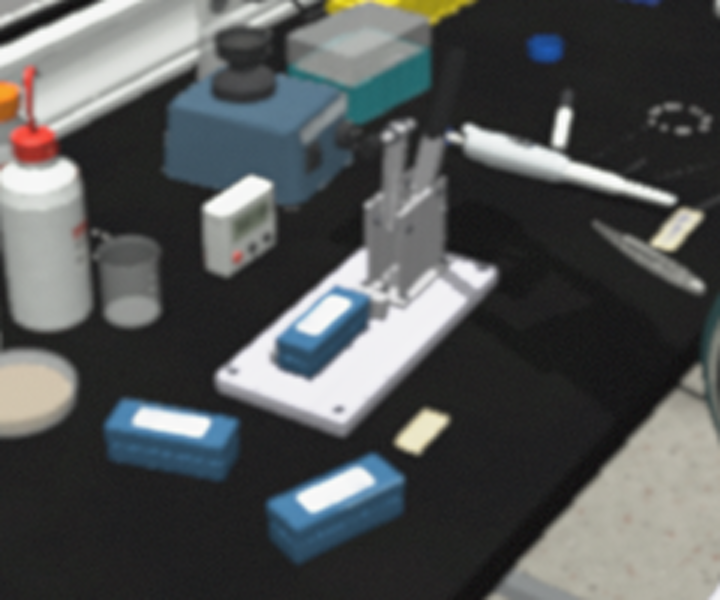

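The box lies square on the plate against both pins and the stop (crop 325,330), and the other things have not moved. I go down beside the handle and start pushing.

Emit:
{"op": "arm_command", "data": {"moves": [1, 0.001, 0.0015, 0.06, 0, 1, 0, 0, 0.06, 0, 1, 0, 0, 0.04, 0, 1, 0, 0, 0.007, 0, 1, 0, 0, 0, 0, 1, -0.007, 0, 0.004, 0, 1, -0.007, 0, 0.004, 0, 1, 0, 0, 0, 0]}}

```text
clock: 26.6
tool_pos: [0.5, -0.193, 0.1743]
orientation: [0.682, 0.732, 0.0, 0.0]
contact_force: [0.4, -1.0, -0.5]
finger_gap: 0.0002
grip_force: 0.0
```

Emit:
{"op": "arm_command", "data": {"moves": [1, -0.0085, 0, 0.0044, 0, 1, -0.0085, 0, 0.0044, 0, 1, -0.008, 0, 0.0052, 0, 1, -0.008, 0, 0.0052, 0, 1, 0, 0, 0, 0]}}

```text
clock: 27.22
tool_pos: [0.5007, -0.2094, 0.1638]
orientation: [0.682, 0.732, -0.0, -0.0]
contact_force: [-0.0, -0.1, -0.0]
finger_gap: 0.0004
grip_force: 0.0
```

Run:
```python
from h import *
goto((.4988,-.1877,.177),np.radians(94.1))
for c in("wrist","scene"):
    r=read_camera(c)
    for t in("handle_pivot","handle_end"):
        print(c,t,[(np.round(d["point"],4).tolist(),round(d["score"],2)) for d in place_of(c,t)][:3])
```

```text
at [ 0.5007 -0.2094  0.1638] yaw 94.04 shift shares [ 0.0435 -0.0007 -0.0264] turn -0.0002 F [-0.  -0.1 -0. ] gap 0.0004 t 27.23
wrist handle_pivot []
wrist handle_end []
scene handle_pivot [([0.4955, -0.1679, 0.0826], 0.58)]
scene handle_end [([0.5019, -0.2309, 0.1693], 0.6)]
```

Emit:
{"op": "arm_command", "data": {"moves": [1, -0.0074, 0, 0.006, 0, 1, -0.0074, 0, 0.006, 0, 1, -0.0068, 0, 0.0067, 0, 1, -0.0068, 0, 0.0067, 0, 1, -0.0061, 0, 0.0074, 0, 1, -0.0061, 0, 0.0074, 0, 1, -0.0053, 0, 0.0079, 0, 1, -0.0053, 0, 0.0079, 0, 1, 0, 0, 0, 0]}}

```text
clock: 28.65
tool_pos: [0.5023, -0.2344, 0.1356]
orientation: [0.682, 0.732, -0.0, -0.001]
contact_force: [0.5, -0.6, -0.8]
finger_gap: 0.0005
grip_force: 0.0
```

Emit:
{"op": "arm_command", "data": {"moves": [1, -0.0045, 0, 0.0084, 0, 1, -0.0045, 0, 0.0084, 0, 1, 0, 0, 0, 0, 1, 0, 0, 0, 0]}}

```text
clock: 29.15
tool_pos: [0.5031, -0.2389, 0.1279]
orientation: [0.682, 0.732, 0.0, -0.0]
contact_force: [0.5, -0.7, -0.2]
finger_gap: 0.0003
grip_force: 0.3
```

Run:
```python
from h import *
goto((.4988,-.1877,.177),np.radians(94.1))
for c in("top","scene"):
    r=read_camera(c); cv2.imwrite(f"pics/{c}6.png",r["color"])
    for t in("handle_pivot","handle_end","spindle_foot","slide_box"):
        print(c,t,[(np.round(d["point"],4).tolist(),round(d["score"],2)) for d in place_of(c,t)][:3])
i=cv2.imread("pics/scene6.png")[180:380,260:460]; cv2.imwrite("pics/s6c.png",cv2.resize(i,None,fx=3,fy=3,interpolation=cv2.INTER_CUBIC))
```

```text
at [ 0.5031 -0.2389  0.1279] yaw 94.06 shift shares [ 0.1028 -0.0013 -0.0981] turn -0.0001 F [ 0.5 -0.7 -0.2] gap 0.0003 t 29.15
top handle_pivot [([0.4948, -0.1672, 0.0846], 0.68)]
top handle_end [([0.6447, 0.1382, -0.0002], 0.52)]
top spindle_foot [([0.4849, -0.0368, 0.0472], 0.4), ([0.4876, -0.023, 0.0164], 0.28)]
top slide_box [([0.4882, -0.0227, 0.0148], 0.89), ([0.3735, 0.121, 0.0025], 0.83), ([0.5091, 0.1261, -0.0007], 0.69)]
scene handle_pivot [([0.4969, -0.1656, 0.0837], 0.56)]
scene handle_end [([0.5022, -0.2633, 0.1238], 0.74)]
scene spindle_foot [([0.4871, -0.0385, 0.0428], 0.48)]
scene slide_box [([0.3722, 0.1188, 0.0039], 0.83), ([0.5077, 0.1276, 0.0007], 0.7), ([0.487, -0.0255, 0.0159], 0.6)]
```

View pics/s6c.png

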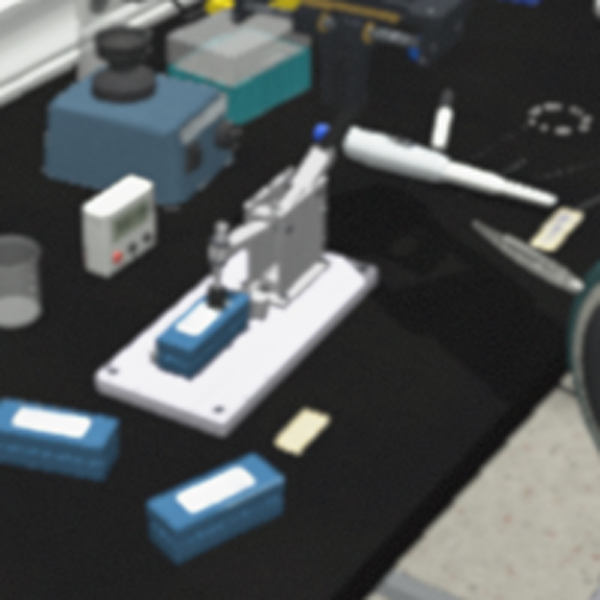

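The spindle foot (crop 217,297) is about to meet the box lid, and the box is still in place. I continue in small steps.

Emit:
{"op": "arm_command", "data": {"moves": [1, -0.0037, 0, 0.0088, 0, 1, 0, 0, 0, 0, 1, -0.0037, 0, 0.0088, 0, 1, 0, 0, 0, 0]}}

```text
clock: 30.15
tool_pos: [0.5035, -0.2428, 0.1197]
orientation: [0.682, 0.732, 0.0, 0.0]
contact_force: [-2.6, 2.6, 7.1]
finger_gap: 0.0004
grip_force: 3.9
```

Emit:
{"op": "arm_command", "data": {"moves": [1, -0.003, 0, 0.009, 0, 1, 0, 0, 0, 0, 1, -0.0025, 0, 0.0092, 0, 1, 0, 0, 0, 0]}}

```text
clock: 30.65
tool_pos: [0.5037, -0.246, 0.1106]
orientation: [0.682, 0.732, -0.0, 0.0]
contact_force: [-1.0, -0.1, 5.0]
finger_gap: 0.0003
grip_force: 2.9
```

Emit:
{"op": "arm_command", "data": {"moves": [1, -0.002, 0, 0.0047, 0, 1, 0, 0, 0.0047, 0, 1, 0, 0, 0, 0]}}

```text
clock: 31.02
tool_pos: [0.5038, -0.247, 0.1052]
orientation: [0.682, 0.732, -0.0, 0.0]
contact_force: [-0.2, -1.3, 2.2]
finger_gap: 0.0002
grip_force: 1.1
```

Emit:
{"op": "arm_command", "data": {"moves": [1, 0, 0, 0.004, 0, 1, 0, 0, 0.003, 0, 1, 0, 0, 0, 0, 1, 0, 0, 0, 0]}}

```text
clock: 31.52
tool_pos: [0.5034, -0.2461, 0.1015]
orientation: [0.682, 0.732, -0.0, -0.0]
contact_force: [0.4, 0.2, 0.2]
finger_gap: 0.0003
grip_force: 0.0
```

Run:
```python
from h import *
goto((.4988,-.1877,.177),np.radians(94.1))
for c in("top","scene"):
    r=read_camera(c)
    for t in("handle_pivot","handle_end","spindle_foot","slide_box"):
        print(c,t,[(np.round(d["point"],4).tolist(),round(d["score"],2)) for d in place_of(c,t)][:3])
```

```text
at [ 0.5034 -0.2461  0.1015] yaw 94.06 shift shares [ 0.1172 -0.0009 -0.1511] turn -0.0001 F [0.4 0.2 0.2] gap 0.0003 t 31.52
top handle_pivot [([0.4945, -0.1693, 0.0839], 0.82)]
top handle_end []
top spindle_foot [([0.4864, -0.0249, 0.0157], 0.59), ([0.4847, -0.0351, 0.0502], 0.53), ([0.4921, -0.0748, -0.0027], 0.47)]
top slide_box [([0.3755, 0.121, 0.0017], 0.75), ([0.5104, 0.1287, -0.0002], 0.58), ([0.4894, -0.023, 0.0136], 0.57)]
scene handle_pivot [([0.4963, -0.1652, 0.0827], 0.84), ([0.4852, -0.0264, 0.0094], 0.63)]
scene handle_end [([0.5026, -0.2713, 0.089], 0.69)]
scene spindle_foot [([0.4899, -0.0391, 0.0435], 0.44)]
scene slide_box [([0.3711, 0.1198, -0.0002], 0.84), ([0.4885, -0.0256, 0.0141], 0.67), ([0.4889, -0.0364, 0.043], 0.63)]
```

Emit:
{"op": "arm_command", "data": {"moves": [1, 0, 0, -0.04, 0, 1, 0, 0, -0.08, 0, 1, 0, 0, -0.1, 0, 1, 0, 0, -0.08, 0, 1, 0, 0, 0, 0, 1, 0, 0, 0, 0]}}

```text
clock: 32.78
tool_pos: [0.5031, -0.2462, 0.2509]
orientation: [0.682, 0.732, -0.0, -0.001]
contact_force: [0.3, 1.3, -0.4]
finger_gap: 0.0001
grip_force: 0.0
```

Run:
```python
from h import *
goto((.4988,-.1877,.177))
for c in("top","scene","wrist"):
    r=read_camera(c); cv2.imwrite(f"pics/{c}7.png",r["color"])
    for t in("handle_end","slide_box"):
        print(c,t,[(np.round(d["point"],4).tolist(),round(d["score"],2)) for d in place_of(c,t)][:3])
a=cv2.imread("pics/scene7.png")[200:340,280:450]; b=cv2.imread("pics/wrist7.png")
cv2.imwrite("pics/f7.png",np.hstack([cv2.resize(a,(400,330),interpolation=cv2.INTER_CUBIC),cv2.resize(b,(400,330))]))
```

```text
at [ 0.5031 -0.2462  0.2509] yaw 94.06 shift shares [ 0.1173 -0.0003  0.1478] turn 0 F [ 0.3  1.3 -0.4] gap 0.0001 t 32.77
top handle_end []
top slide_box [([0.5104, 0.1288, -0.0015], 0.86), ([0.3757, 0.1229, -0.0001], 0.8), ([0.4897, -0.0219, 0.0154], 0.74)]
scene handle_end [([0.5017, -0.2702, 0.0909], 0.64), ([0.486, -0.0236, 0.0111], 0.4)]
scene slide_box [([0.509, 0.1263, -0.0001], 0.88), ([0.3713, 0.1225, 0.0022], 0.81), ([0.4883, -0.0254, 0.0147], 0.7)]
wrist handle_end [([0.5021, -0.2729, 0.0869], 0.82)]
wrist slide_box []
```

View pics/f7.png

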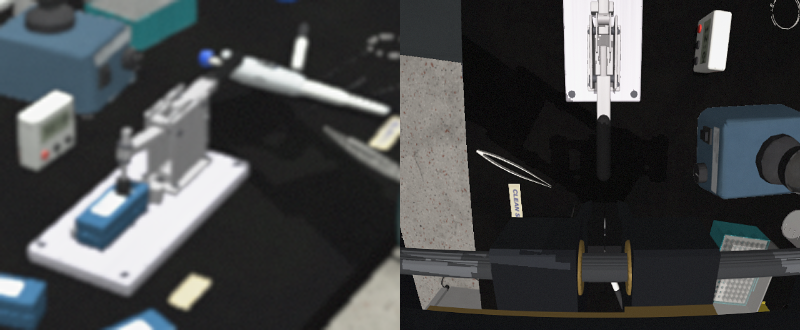

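The handle is level (right half, 603,150) and holds without the robot. The spindle presses on the lid (left half, 122,188), the box is in place, and the gripper is clear of everything.

```bash
python3 -c "
from cell import arm
print(arm.hand_in())"
```

```text
the job is handed in; nothing more can be done
None
```

The slide box is lid up against both pins and pressed home on the stop screw, the clamp is locked down on it past over-centre, the bystanders were left untouched, and the job was handed in at about 33 s with the robot touching nothing.

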